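Lock the modelling-tool case with its hasp and pin

ROBOT

A 6-joint arm with a two-finger parallel gripper is mounted at the origin on the work surface. World frame = base frame: x ahead of the robot, y to its left, z up, the work surface at z = 0. Lengths are in mm, angles in rad, forces in N, time in s.
With the tool pointing down it reaches from about 400 to 925 mm from the base axis. Payload 12.5 kg.
Tool frame: the origin (TCP) lies midway between the tips of the shut fingers; the grasp point (between the pads) lies 19 mm behind it; z points along the fingers, y is the line along which they close (so a half turn about z gives the same grasp; the last joint's range is limited). The gripper opens to 95 mm and grips with 3 to 60 N. Pads are 20 mm wide; open, the fingers measure 119 mm over their backs; the gripper's body (75 mm by 180 mm) begins 59 mm behind the grasp point.
Start: joints at [1.191, 0.491, 1.559, -0, 1.092, -0.106], TCP at [168.977, 601.742, 214.661] pointing down, gripper open.
Joint ranges: [-3.1, 3.1], [-0.84, 2.19], [0.05, 2.79], [-1.13, 4.28], [0.06, 2.93], [-2.69, 2.69]. Speed limits (rad/s): [2.22, 2.22, 2.79, 3.14, 3.14, 3.14].

INTERFACE

Orientations are given as [roll, pitch, yaw] about the fixed x, y, z axes, in that order (R = Rz(yaw) Ry(pitch) Rx(roll)).
In Python, from cell import env gives the robot as it stands.
- The arm moves only by the shell command python3 -m inch 'ROWS'. ROWS is JSON, a list of rows, each a list of 7 numbers: the turn, a rotation vector about the tool's x, y, z in rad, then the shift along the tool's x, y, z in cm, then the closure, from -1 (fully open) to 1 (shut). A call has 1 to 20 rows; each row shifts and turns the commanded pose from where the row before left it, along the tool's axes as they then stand; what a row does not reach is not made up. A row lasts 1/8 s, in which the tool goes at most 62.5 mm and 10.7 degrees, less where a joint would pass 70% of its speed; a pose out of reach is approached as far as the arm can. A call with a gripper value outside its range is refused whole. The fingers move at their own pace and stop on an object; the grip force is fixed at half the most. Time passes only in rows, so rows that do not move let the fingers close. It gives the time, the measured TCP pose, the force, the opening and the grip force at its end, in the units of the state.
- env.state(): the state, without advancing time (a new reading comes with each control period).
- env.read_camera(name): name is "side" or "top" or "wrist"; returns a dict with "img" (420x560x3 uint8, red, green, blue), "depth" (420x560 float32, mm along the optical axis (not along the pixel's ray), 0 where there is no reading), "fx", "fy", "cx", "cy" (pixels), "position" and "orientation" of the camera in the world. Camera axes: x right, y down, z forward; pixel columns grow to the right and rows downward; lengths in mm; the calibration is good to about 2 mm. A picture is of the moment at which its call begins.
- env.job_done(): hands the job in; it is judged then, once.
Trained networks look in a picture, given as the dict that the camera call returned (one of the last four; its "shot" number tells which), for a name from the list of things; names that differ only in an ending like _2 or _b are one class to them, and where a whole thing is asked for, a point or a joint stands for the part that bears it (a point fixed in the world has none). Each returns a list of dicts, best first, with "score" (0 to 1); they miss things now and then, are a little off and sometimes report something else, mostly with a low value. They report only what shows in the picture. A call takes as long as a camera call. They do not tell look-alikes from the thing itself.
- env.find_in(picture, target): "centre" ([x, y, z] in mm, in the coordinates of the camera as it stood for that picture, good to about 4 mm: the middle of the surface that is visible of it).
- env.trace(picture, target): "mask" (420x560 bool, what is visible of it).
The state is a dict: "t": time; "joints": joint angles; "qvel": joint speeds; "tau": joint torques, N m; "eef_pos": TCP position; "tcp_rot": TCP orientation; "ft_force": force on the tool from outside, world axes, zero at the start; "moment": the same for the moment, N m; "opening": opening from 0.0 (shut) to 1.0 (fully open); "grip_force": force on a finger pad.
Only numpy, scipy, OpenCV 4.12 (cv2) and the standard library are available. Lean on these libraries where they do the work, as an engineer would, in place of code of your own. Each camera call takes 0.05 s, during which the arm holds its last target. There are 200 camera calls.

TASK

The lid of the wooden tool case stands slightly ajar: press it fully shut, swing its steel hasp all the way over and down onto the catch, and lock it by pushing the loose pin through the holes of catch and hasp until the pin's wooden handle meets the catch. Do not ram the pin, and leave the other things on the table where they are.

Things in the scene. Friction and masses are not known exactly. Their poses are not given: they have to be found in the camera images.
- case: heavy fixed plywood tool case, 280 (x) x 240 (y) x 104 high when shut; origin under its centre, x points from its front to its rear. The first 90 mm of its top, at the front (-x), is a fixed rail, top at z = 104, that carries the steel catch; behind it lies the lid
- catch_hole (a point): point fixed to the case, 125 mm above its underside (21 above the rail), axes as the case. Here the 15 mm hole of the hasp's ear lies (axis along y) when lid and hasp are fully down, and so the pin in the end. The catch's own hole is here only when the catch is in the middle of its play. The pin may enter from either side, +y or -y
- catch_base (a point): middle of the catch's track on the rail top (fixed to the case). The catch: two upright steel lugs on one base plate, each 26 long (x), 35 high, 8 thick, outer faces 14.5 mm either side of the middle, 13 mm gap between, a 15 mm hole along y through both, 21 above the rail. It floats: it slides stiffly (2 N) along x, up to 6 mm either way from here; its start in that play is not measured
- lid (a joint): angle of the lid about its rear edge (rad), 0 = fully shut, grows as it opens; stiff, stays where it is left (about 2 to 5 N at the front edge closes it)
- lid_front (a point): middle of the lid's front edge, on its top face; the lid is 240 wide (y), 183 long (x), 12 thick, its top level with the rail when shut. Beside the hasp (more than 30 mm from the middle) it is bare
- hasp (a joint): angle of the hasp about its hinge on the lid (rad), relative to the lid: 0 = lying flat over the rail and the catch, 1.57 = standing upright, 2.55 = leaning back over the lid; stiff, stays where it is left
- hasp_hinge (a point): middle of the hasp's hinge line (along the case's y) on the lid, 70 mm behind catch_hole when shut and 107.5 mm above the case's underside
- hasp_tip (a point): middle of the hasp's free end. Flat steel strap 121 long from the hinge, 48 wide, 5 thick, two slots pass over the lugs. 70 mm from the hinge an ear 26 long, 10 thick, rises 31 mm from the face uppermost when closed (towards the lid when leaning back), with a 15 mm hole 17.5 mm above the strap's middle plane. The last 31 mm are plain plate to press on
- pin: loose locking pin, 117 long: square wooden handle 55 long, 22 x 22, then a round steel shank of 12 diameter, 62 long, whose last 6 mm taper to 10; lies flat on its handle on a work board; origin on the axis at the shoulder where shank leaves handle, x to the nose. When home the shoulder is 14.5 mm beside catch_hole
- spatula: bystander: wooden clay spatula, 145 long: square-edged handle 85 long, 18 x 18, then a flat thin blade 60 x 12 x 4 with no round shank; origin on the underside where handle and blade meet, blade to its +x
- bowl: bystander: white bowl, 90 diameter, 45 high; origin under its centre
- mushroom: bystander: white clay mushroom on a round foot, 56 wide, 64 high; origin under its centre
- flower_pot: bystander: small white clay pot with five petals, about 60 wide, 80 high; origin under its centre
- jar: bystander: closed jar, 68 diameter, 85 high; origin under its centre
- clay_block: bystander: wrapped white block of clay, 100 x 75 x 50 high; origin under its centre
Things that resemble listed ones, but are neither listed nor needed, are in the scene too. Leave any blue, green or yellow look-alike of the pin alone.

How it is judged:
By the outcome, as a careful person would: the job done as asked, in the order asked, and still so for the second after the job is handed in, with the robot touching nothing.
It also fails if it takes over 70 s, if anything falls off the work surface, if the arm or the gripper's body presses on something with over 40 N, if the wrist force passes 120 N, or if a joint passes its speed limit or range.

## Working session

There is one attempt and no reset: what is moved stays moved. The work goes in short steps, Python scripts to look and compute and a shell command to move; the robot and the scene stay as the last step left them, time stands still between calls to the robot, and variables do not carry over. Pictures are saved under pics/ and viewed, at most 10 in all, crops included, and the job is handed in when it is done.

```bash
mkdir -p pics
cat > h.py <<'E'
import numpy as np, cv2
from scipy.spatial.transform import Rotation as R
from cell import env
def Rm(o): 
    o=np.array(o,float)
    return R.from_euler('xyz',o).as_matrix() if o.shape==(3,) else (o if o.shape==(3,3) else R.from_quat(o).as_matrix())
def w(p,c): return Rm(p['orientation'])@np.array(c)+np.array(p['position'])
def cloud(p):
    d=p['depth'];v,u=np.mgrid[:d.shape[0],:d.shape[1]]
    c=np.stack([(u-p['cx'])/p['fx']*d,(v-p['cy'])/p['fy']*d,d],-1)
    P=c@Rm(p['orientation']).T+np.array(p['position']);P[d<=0]=np.nan;return P
def proj(p,x):
    c=Rm(p['orientation']).T@(np.array(x)-np.array(p['position']));return (c[0]/c[2]*p['fx']+p['cx'],c[1]/c[2]*p['fy']+p['cy'])
def save(p,n,box=None,s=1):
    im=p['img'][:,:,::-1]
    if box: im=im[box[1]:box[3],box[0]:box[2]]
    cv2.imwrite('pics/'+n,cv2.resize(im,None,fx=s,fy=s,interpolation=cv2.INTER_CUBIC))
E
python3 - <<'E'
from h import *
print(env.state())
ims=[]
for n in ['top','side']:
    p=env.read_camera(n);ims.append(p['img']);print(n,p['position'],p['orientation'],p['fx'])
    np.savez('pics/%s0.npz'%n,**{k:np.array(v) for k,v in p.items()})
    for t in ['case','lid','hasp','hasp_tip','catch_hole','catch_base','hasp_hinge','lid_front','pin','spatula','bowl','mushroom','flower_pot','jar','clay_block']:
        try:
            for r in env.find_in(p,t)[:6]:
                x=w(p,r['centre']);print(t,round(r['score'],2),x.round(),np.round(proj(p,x)))
        except Exception as e: print(t,e)
    save(p,n+'0.png',s=1.42)
E
```

```text
{'t': 0.0, 'joints': array([ 1.19138448e+00,  4.91549940e-01,  1.55944642e+00, -2.59539594e-05,
        1.09168364e+00, -1.05614098e-01]), 'qvel': array([-4.07948540e-04,  3.53671495e-05,  1.18142513e-03, -1.18468793e-04,
       -1.02880433e-04, -4.85856214e-04]), 'tau': array([ 1.06915060e-03, -6.12653804e+01, -2.58179605e+01,  6.93018758e-02,
        4.82738251e-02, -6.45308046e-05]), 'eef_pos': array([168.89721494, 601.49822316, 214.06876509]), 'tcp_rot': array([-3.14050894e+00, -9.17353010e-05,  2.86780683e+00]), 'ft_force': array([0.90949776, 0.22488325, 0.09327166]), 'moment': array([ 0.04981449, -0.01645385, -0.01040255]), 'grip_force': 0.0, 'opening': 0.9945472056568972}
top [ 330.53146885  -44.34988335 1104.10526455] [-3.01273072  0.01575518 -1.58191412] 394.46651973261544
case 0.89 [582.   9. 112.] [266. 163.]
case 0.41 [ 537. -451.   43.] [437. 183.]
lid 0.77 [626.  -1. 117.] [270. 146.]
lid 0.22 [497. 313.  29.] [158. 202.]
hasp 0.79 [602.   7. 180.] [265. 148.]
hasp_tip 0.83 [603.   5. 177.] [267. 148.]
catch_hole 0.68 [579.   6. 109.] [268. 165.]
catch_hole 0.43 [ 695. 
[... 828 characters left out ...]
 -42. 104.] [301. 202.]
lid 0.85 [610. -21. 116.] [312. 187.]
hasp 0.81 [603.  -0. 175.] [304. 166.]
hasp_tip 0.58 [600.   0. 173.] [304. 167.]
catch_hole 0.69 [546. -42. 104.] [301. 202.]
catch_base 0.76 [545. -39. 100.] [300. 203.]
hasp_hinge 0.88 [604.   0. 173.] [305. 167.]
pin 0.77 [336. 131.  20.] [203. 234.]
pin 0.45 [491. 310.  14.] [209. 193.]
pin 0.32 [ 700. -350.   34.] [428. 245.]
spatula 0.88 [ 520. -310.   21.] [372. 274.]
bowl 0.96 [ 704. -350.   33.] [429. 245.]
mushroom 0.67 [ 332. -333.   19.] [329. 319.]
flower_pot 0.76 [ 519. -454.   45.] [425. 295.]
jar 0.97 [316. 310.  58.] [160. 202.]
jar 0.15 [ 523. -452.   46.] [425. 294.]
clay_block 0.79 [660. 370.  52.] [237. 159.]
```

View pics/top0.png

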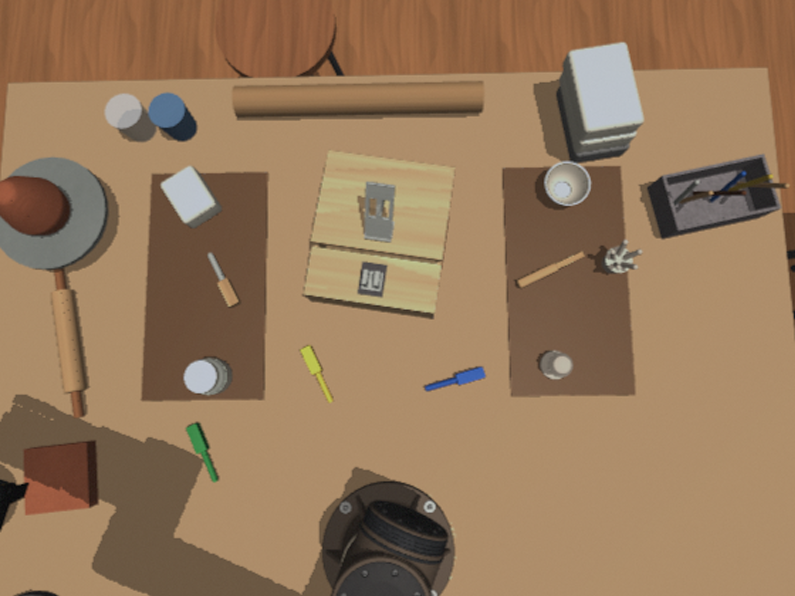

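View pics/side0.png

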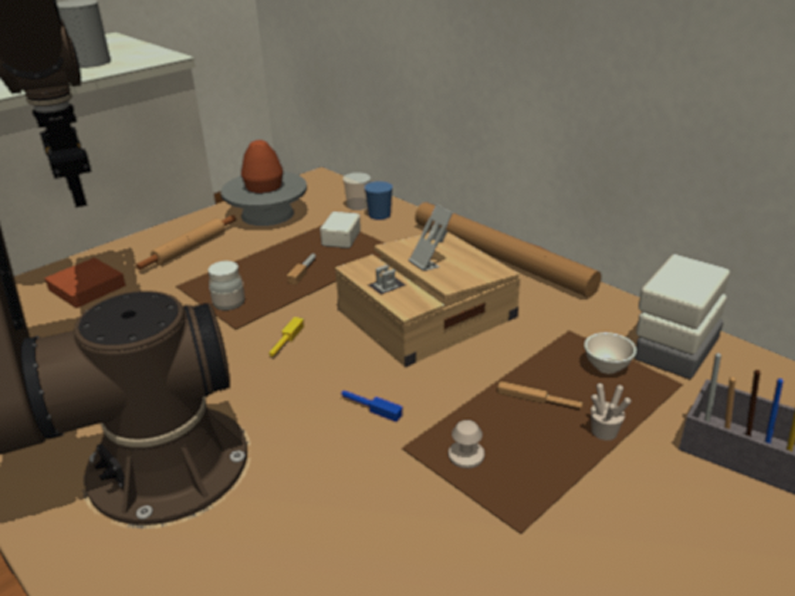

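Look-alikes of the pin (top picture, 560-wide pixels): yellow (222,263), blue (320,267), green (142,318), spatula (388,190, wooden blade). The wooden handle with grey shank at (157,197) fits the description. I'll check it in a close crop and measure it.

Run:
```python
from h import *
p=env.read_camera('top');P=cloud(p)
a=cv2.resize(p['img'][170:222,135:180],(400,462),interpolation=cv2.INTER_CUBIC)
b=cv2.resize(p['img'][105:225,210:325],(400,462),interpolation=cv2.INTER_CUBIC)
cv2.imwrite('pics/c1.png',np.hstack([a,b])[:,:,::-1])
for r in env.trace(p,'pin')[:5]:
    m=r['mask'];v,u=np.nonzero(m)
    if abs(u.mean()-158)<12 and abs(v.mean()-200)<15:
        Q=P[m];Q=Q[np.isfinite(Q[:,0])];print('pin',r['score'],len(Q),np.percentile(Q[:,2],[5,25,50,75,95]))
        c=Q[:,:2].mean(0);_,_,V=np.linalg.svd(Q[:,:2]-c);d=V[0]*np.sign(V[0][0]);t=(Q[:,:2]-c)@d;s=(Q[:,:2]-c)@[-d[1],d[0]]
        print(c,d,np.degrees(np.arctan2(d[1],d[0])),t.min(),t.max())
        for lo in range(-60,70,8):
            k=(t>=lo)&(t<lo+8)
            if k.any(): print(lo,k.sum(),s[k].min().round(1),s[k].max().round(1),s[k].mean().round(1),np.median(Q[k,2]).round(1))
print('board',np.nanmedian(P[170:180,140:170,2]),np.nanmedian(P[225:240,115:125,2]))
reg=np.zeros(P.shape[:2],bool);reg[100:230,205:330]=1
rail=reg&(abs(P[...,2]-104)<5)&(P[...,0]<625)
# rail
n,l,st,ce=cv2.connectedComponentsWithStats(rail.astype(np.uint8));k=1+np.argmax(st[1:,4]);rail=l==k
Q=P[rail];print('rail z',np.median(Q[:,2]));print(cv2.minAreaRect(Q[:,:2].astype(np.float32)))
print(cv2.boxPoints(cv2.minAreaRect(Q[:,:2].astype(np.float32))))
for t in ['lid','hasp','catch_base']:
    for r in env.trace(p,t)[:1]:
        Q=P[r['mask']];Q=Q[np.isfinite(Q[:,0])];print(t,r['score'],len(Q),Q.min(0),Q.max(0));print(cv2.boxPoints(cv2.minAreaRect(Q[:,:2].astype(np.float32))))
        if t=='lid':
            A=np.c_[Q[:,:2],np.ones(len(Q))];k=np.ones(len(Q),bool)
            for _ in range(8): co=np.linalg.lstsq(A[k],Q[k,2],rcond=None)[0];k=abs(A@co-Q[:,2])<4
            print('lid plane',co,k.sum(),'slope',np.hypot(*co[:2]),np.degrees(np.arctan2(co[1],co[0])))
```

```text
pin 0.83 274 [10.08570966 18.68690559 23.18729506 25.42845151 27.95933767]
[504.06517388 315.69278532] [0.88220613 0.47086341] 28.090356859461565 -44.515878244190205 71.90893004388904
-52 9 -6.2 11.9 2.7 18.9
-44 31 -9.4 12.0 -0.1 23.7
-36 25 -9.4 11.4 -0.2 24.5
-28 28 -10.0 17.4 0.8 25.5
-20 26 -9.7 11.4 -1.3 24.3
-12 26 -9.8 11.6 -0.4 24.1
-4 27 -9.9 11.5 -0.5 24.9
4 18 -9.4 10.8 -0.3 25.5
12 9 -4.2 5.1 0.6 18.9
20 12 -4.1 5.4 1.0 19.2
28 10 -4.3 5.3 -0.0 17.7
36 12 -4.0 5.0 -0.1 19.6
44 10 -4.6 6.0 -0.2 19.0
52 13 -4.5 5.4 0.2 18.6
60 13 -4.5 9.7 0.4 18.4
68 5 -3.1 3.6 0.2 18.6
board 3.2901145249288675 3.0397776390625495
rail z 103.27714299711118
((496.5825500488281, 20.983238220214844), (240.2064666748047, 90.38494110107422), 80.8752212524414)
[[ 432.9154   -90.43327]
 [ 522.15656 -104.76698]
 [ 560.2497   132.39975]
 [ 471.00854  146.73346]]
lid 0.77 6144 [ 527.10053155 -141.63070341   -4.02238627] [777.52577442 129.72580531 228.80827685]
[[ 522.2812   -106.40392 ]
 [ 744.92926  -145.22607 ]
 [ 786.72076    94.451805]
 [ 564.0727    133.27396 ]]
lid plane [-1.05219337e-01  1.69620252e-02  1.79955020e+02] 5237 slope 0.10657776123344201 170.8423423551008
hasp 0.76 596 [566.72016223 -20.93000339 111.45371926] [643.89889381  29.12888594 228.80827685]
[[565.08417  -15.753412]
 [639.4725   -24.67906 ]
 [644.9444    20.924837]
 [570.5561    29.850485]]
catch_base 0.86 9919 [ 432.35489549 -135.01944869   -5.03003646] [783.65902151 161.76164606 228.80827685]
[[ 429.77478   -93.17038 ]
 [ 742.09924  -146.68002 ]
 [ 787.8168    120.163605]
 [ 475.4923    173.67325 ]]
```

View pics/c1.png

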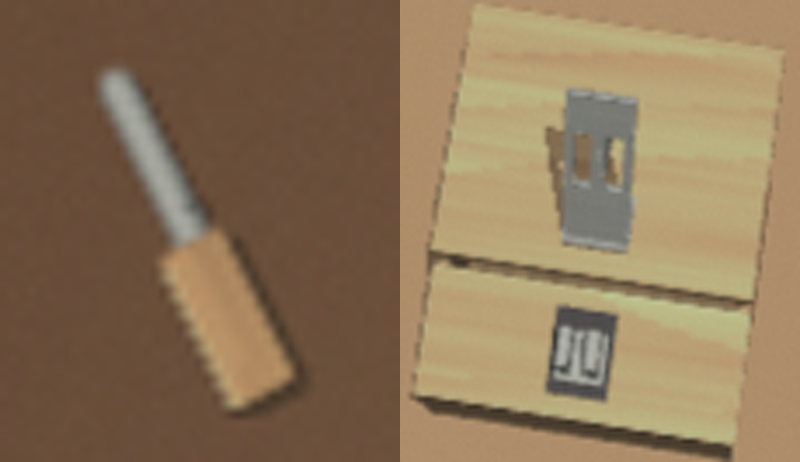

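The crop confirms it: wooden handle, grey round shank pointing away at about 28°. The catch is at crop (582,353), and the hasp stands up and leans back over the lid. The case yaw is about -9.1°, the rail is at z 103, and the lid front is about 19 mm up. I'll move over the lid with the fingers shut and the tool aligned to the case.

```bash
python3 -m inch '[[0,0,0.182,0,0,0,1],[0,0,0.182,0,0,0,1],[0,0,0.182,0,0,0,1],[0,0,0.182,0,0,0,1],[0,0,0.182,0,0,0,1],[0,0,0.182,0,0,0,1],[0,0,0.182,0,0,0,1],[0,0,0.182,0,0,0,1]]'; python3 -m inch '[[0,0,0,-3.76,3.92,0,1],[0,0,0,-3.76,3.92,0,1],[0,0,0,-3.76,3.92,0,1],[0,0,0,-3.76,3.92,0,1],[0,0,0,-3.76,3.92,0,1],[0,0,0,-3.76,3.92,0,1],[0,0,0,-3.76,3.92,0,1],[0,0,0,-3.76,3.92,0,1],[0,0,0,-3.76,3.92,0,1],[0,0,0,-3.76,3.92,0,1],[0,0,0,-3.76,3.92,0,1],[0,0,0,-3.76,3.92,0,1],[0,0,0,0,0,0,1],[0,0,0,0,0,0,1]]'
cat >> h.py <<'E'
YAW=np.radians(-9.12);e=np.array([np.cos(YAW),np.sin(YAW)]);f=np.array([-np.sin(YAW),np.cos(YAW)])
C0=np.array([496.6,21.0])+95*e
def cs(P): # world->case coords (case origin)
    P=np.asarray(P);q=P[...,:2]-C0;return np.stack([q@e,q@f,P[...,2]],-1)
def wd(x,y,z): q=C0+x*e+y*f;return np.array([q[0],q[1],z])
E
python3 - <<'E'
from h import *
s=env.state();print(s['t'],s['eef_pos'],s['tcp_rot'],'case',cs(s['eef_pos']))
p=env.read_camera('wrist');print(p['position'],p['orientation']);save(p,'w1.png',s=1.42)
np.savez('pics/w1.npz',**{k:np.array(v) for k,v in p.items()})
E
```

```text
t: 2.85
eef_pos: [169.0, 601.7, 214.7]
tcp_rot: [-3.142, -0.0, 1.406]
ft_force: [-0.2, 0.3, -0.6]
opening: 0.219
grip_force: 0.0
t: 4.6
eef_pos: [561.6, 81.9, 214.4]
tcp_rot: [-3.141, -0.0, 1.411]
ft_force: [0.7, 0.8, -0.7]
opening: 0.006
grip_force: 0.0
4.6 [561.61529519  81.86787072 214.44181752] [-3.14093095e+00 -1.33144945e-04  1.41127798e+00] case [-40.45431681  70.40351369 214.44181752]
[574.02796654 155.55065974 383.97154519] [ 2.87002977e+00 -3.78625264e-04 -1.58917756e-01]
```

View pics/w1.png

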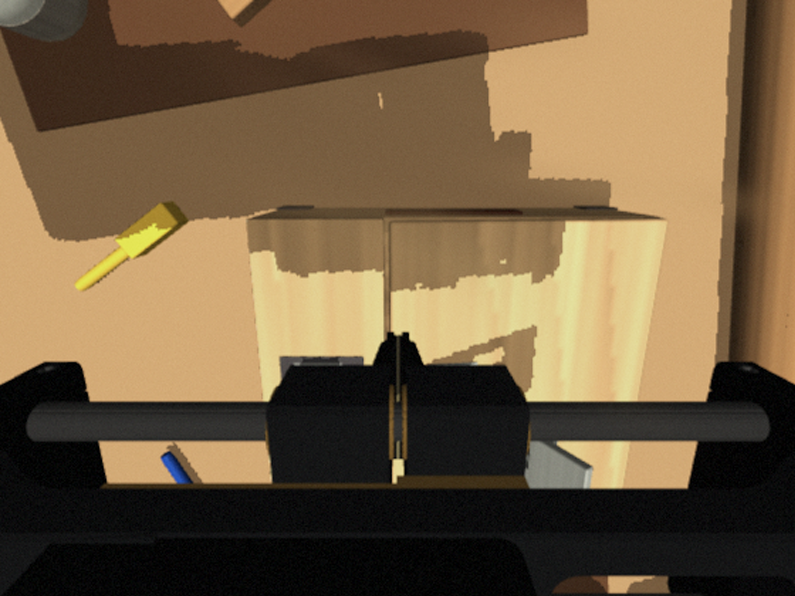

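The wrist camera looks towards case +y, so the catch will show properly from the case's -y side. The finger is above the lid beside the hasp, so I'll press the lid.

```bash
python3 -m inch '[[0,0,0,0,0,4,1],[0,0,0,0,0,4,1],[0,0,0,0,0,0.5,1],[0,0,0,0,0,0.5,1],[0,0,0,0,0,0.5,1],[0,0,0,0,0,0.4,1],[0,0,0,0,0,0.3,1],[0,0,0,0,0,0.3,1],[0,0,0,0,0,0.3,1],[0,0,0,0,0,0,1]]'; python3 -m inch '[[0,0,0,0,0,0.1,1],[0,0,0,0,0,0.1,1],[0,0,0,0,0,0,1]]'
```

```text
t: 5.9
eef_pos: [562.1, 81.6, 106.3]
tcp_rot: [3.142, 0.0, 1.412]
ft_force: [1.0, -0.6, 0.0]
opening: 0.0
grip_force: 0.0
t: 6.28
eef_pos: [562.1, 81.7, 104.6]
tcp_rot: [3.141, -0.0, 1.412]
ft_force: [0.7, -0.5, 1.2]
opening: 0.005
grip_force: 0.5
```

```bash
python3 -m inch '[[0,0,0,0,0,0.1,1],[0,0,0,0,0,0.1,1],[0,0,0,0,0,0,1]]'; python3 -m inch '[[0,0,0,0,0,0.1,1],[0,0,0,0,0,0,1]]'
```

```text
t: 6.65
eef_pos: [562.1, 81.7, 104.1]
tcp_rot: [3.14, -0.0, 1.412]
ft_force: [-4.7, -1.7, 19.3]
opening: 0.005
grip_force: 9.5
t: 6.9
eef_pos: [562.2, 81.7, 104.0]
tcp_rot: [3.14, -0.0, 1.412]
ft_force: [-8.6, -2.2, 29.6]
opening: 0.006
grip_force: 14.6
```

```bash
python3 -m inch '[[0,0,0,0,0,-4.5,1],[0,0,0,0,0,-4.5,1],[0,0,0,0,0,-4.5,1],[0,0,0,0,0,-4.5,1],[0,0,0,-5.5,-0.6,0,1],[0,0,0,-5.5,-0.6,0,1],[0,0,0,-5.5,-0.6,0,1],[0,0,0,-5.5,-0.6,0,1],[0,0,0,0,0,0,1],[0,0,0,0,0,0,1]]'
python3 - <<'E'
from h import *
s=env.state();print(s['t'],s['eef_pos'],'case',cs(s['eef_pos']))
p=env.read_camera('wrist');save(p,'w2.png',s=1.42);P=cloud(p)
np.savez('pics/w2.npz',**{k:np.array(v) for k,v in p.items()})
Q=cs(P)
for t in ['hasp','hasp_hinge','hasp_tip','catch_base','lid_front']:
    for r in env.find_in(p,t)[:2]:
        x=w(p,r['centre']);print(t,round(r['score'],2),cs(x).round(1),np.round(np.array(proj(p,x))*1.42))
# rail and lid planes / edges
ra=Q[(abs(Q[...,0]+95)<35)&(abs(Q[...,1])<110)&(abs(Q[...,1])>35)&(abs(Q[...,2]-104)<8)];print('rail',np.median(ra[:,2]),len(ra))
li=Q[(abs(Q[...,0]-40)<80)&(abs(Q[...,1])<110)&(abs(Q[...,1])>40)&(abs(Q[...,2]-106)<15)];A=np.c_[li[:,0],np.ones(len(li))];print('lid',np.linalg.lstsq(A,li[:,2],rcond=None)[0],len(li))
al=Q[(abs(Q[...,2]-104)<6)&(abs(Q[...,0])<170)&(abs(Q[...,1])<150)];print('case extents',np.percentile(al[:,0],[.3,99.7]),np.percentile(al[:,1],[.3,99.7]))
lug=Q[(Q[...,2]>132)&(Q[...,2]<144)&(abs(Q[...,0]+95)<40)&(abs(Q[...,1])<40)];print('lugtops',len(lug),lug.min(0),lug.max(0),lug.mean(0),np.percentile(lug,[3,97],axis=0))
ha=Q[(Q[...,2]>145)&(abs(Q[...,0])<100)&(abs(Q[...,1])<60)];print('hasp',len(ha))
for lo in range(145,240,8):
    k=ha[(ha[:,2]>=lo)&(ha[:,2]<lo+8)]
    if len(k): print(lo,len(k),k[:,0].min().round(1),np.median(k[:,0]).round(1),k[:,0].max().round(1),np.percentile(k[:,1],[2,98]).round(1))
E
```

```text
t: 8.15
eef_pos: [503.5, -131.4, 281.5]
tcp_rot: [-3.141, -0.0, 1.411]
ft_force: [0.2, 0.7, 0.3]
opening: 0.006
grip_force: 0.0
8.15 [ 503.50105104 -131.39656441  281.49042882] case [ -64.03091682 -149.37621375  281.49042882]
hasp 0.96 [ 10.6  -2.1 172.1] [524.  47.]
hasp_tip 0.77 [  9.2  -1.4 177.3] [524.  43.]
catch_base 0.65 [ -5.3 -31.  102.5] [473. 116.]
lid_front 0.55 [ 30.6 -32.3 101.2] [520. 118.]
rail 103.55789766671222 5225
lid [1.19212537e-03 1.03610803e+02] 9951
case extents [-138.6967408   134.89172113] [-122.17751388   45.50264323]
lugtops 586 [-110.20577516  -17.01173599  132.23085461] [-84.26403246  11.79098803 140.94651123] [-97.00219506  -2.39722229 138.04670416] [[-109.43364708  -16.70230922  134.25114451]
 [ -84.58386464   11.45455041  139.95021652]]
hasp 3906
145 496 -8.5 -4.9 26.3 [-26.1  20.2]
153 310 -4.2 -0.8 25.2 [-26.1  20.9]
161 303 -0.7 3.2 18.3 [-26.2  21.3]
169 311 4.0 7.3 19.8 [-26.2  21. ]
177 293 8.3 11.3 17.8 [-26.2  18.4]
185 391 11.8 15.6 19.7 [-26.1  15.6]
193 548 16.2 19.3 24.3 [-26.   12.6]
201 561 19.9 23.5 29.5 [-26.    9.9]
209 693 24.6 28.1 33.5 [-25.8   7.2]
```

View pics/w2.png

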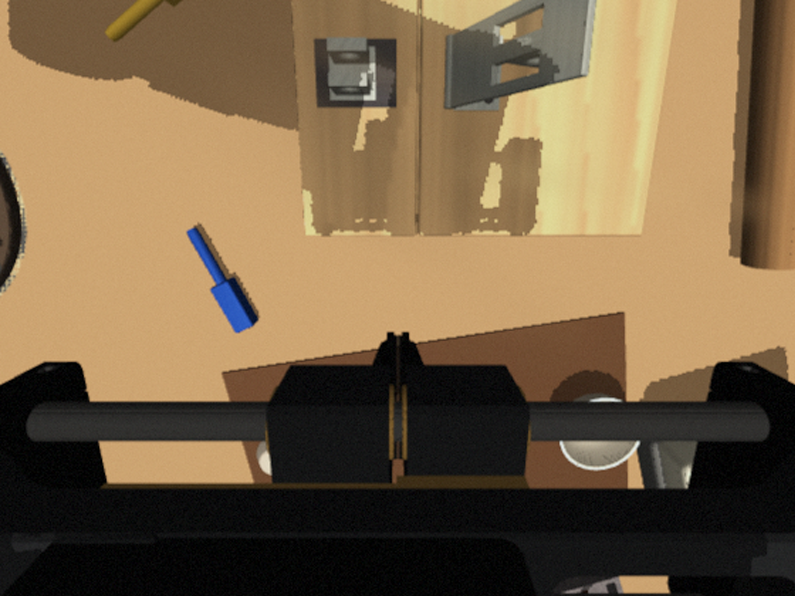

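The picture shows the lid flush with the rail. The catch lugs are at about (350,68) and the hasp leans back about 27° past upright at (520,45). The catch sits roughly 2–3 mm forward of mid-play, so I'll feel both end stops with the shut fingers to get the exact hole x in robot coordinates, then centre it.

```bash
python3 -m inch '[[0,0,0,5,-2.4,0,1],[0,0,0,5,-2.4,0,1],[0,0,0,4.7,-2.4,0,1],[0,0,0,0,0,4,1],[0,0,0,0,0,4,1],[0,0,0,0,0,4,1],[0,0,0,0,0,4.2,1],[0,0,0,0,0,0,1],[0,0,0,0,0,0,1]]'; python3 -m inch '[[0,0,0,0,0.4,0,1],[0,0,0,0,0.4,0,1],[0,0,0,0,0.3,0,1],[0,0,0,0,0.2,0,1],[0,0,0,0,0,0,1]]'; python3 -m inch '[[0,0,0,0,0.2,0,1],[0,0,0,0,0.2,0,1],[0,0,0,0,0,0,1]]'
```

```text
t: 9.57
eef_pos: [456.3, 25.1, 120.8]
tcp_rot: [3.14, -0.0, 1.412]
ft_force: [0.4, 0.7, 0.5]
opening: 0.008
grip_force: 0.0
t: 10.2
eef_pos: [468.6, 22.8, 119.6]
tcp_rot: [3.142, -0.0, 1.412]
ft_force: [-1.2, 0.2, 0.2]
opening: 0.007
grip_force: 0.0
t: 10.58
eef_pos: [472.5, 22.2, 119.6]
tcp_rot: [-3.142, -0.0, 1.412]
ft_force: [0.4, -0.4, -1.1]
opening: 0.002
grip_force: 0.0
```

```bash
python3 -m inch '[[0,0,0,0,0.2,0,1],[0,0,0,0,0.1,0,1],[0,0,0,0,0,0,1]]'; python3 -m inch '[[0,0,0,0,0.2,0,1],[0,0,0,0,0,0,1]]';  python3 -m inch '[[0,0,0,0,0.2,0,1],[0,0,0,0,0,0,1]]'
```

```text
t: 10.95
eef_pos: [475.3, 21.7, 119.6]
tcp_rot: [-3.141, -0.0, 1.412]
ft_force: [-1.2, -0.5, 0.5]
opening: 0.008
grip_force: 0.8
t: 11.2
eef_pos: [477.5, 21.4, 119.6]
tcp_rot: [3.141, -0.0, 1.412]
ft_force: [-1.9, 0.4, -0.5]
opening: 0.005
grip_force: 0.5
t: 11.45
eef_pos: [479.6, 21.0, 119.6]
tcp_rot: [3.141, -0.0, 1.412]
ft_force: [-0.3, 0.8, -0.2]
opening: 0.008
grip_force: 0.5
```

```bash
python3 -m inch '[[0,0,0,0,0.2,0,1],[0,0,0,0,0,0,1]]'; python3 -m inch '[[0,0,0,0,0.2,0,1],[0,0,0,0,0,0,1]]';  python3 -m inch '[[0,0,0,0,0.2,0,1],[0,0,0,0,0,0,1]]';  python3 -m inch '[[0,0,0,0,0.2,0,1],[0,0,0,0,0,0,1]]'
```

```text
t: 11.7
eef_pos: [481.4, 20.7, 119.6]
tcp_rot: [-3.142, -0.0, 1.412]
ft_force: [-1.2, 0.3, 0.6]
opening: 0.008
grip_force: 0.7
t: 11.95
eef_pos: [481.7, 20.7, 119.5]
tcp_rot: [-3.138, 0.0, 1.412]
ft_force: [-8.9, 1.5, 4.9]
opening: 0.001
grip_force: 5.0
t: 12.2
eef_pos: [481.9, 20.7, 119.4]
tcp_rot: [-3.134, 0.0, 1.412]
ft_force: [-18.6, 2.0, 11.5]
opening: 0.004
grip_force: 9.6
t: 12.45
eef_pos: [482.1, 20.6, 119.4]
tcp_rot: [-3.13, 0.0, 1.412]
ft_force: [-25.9, 3.5, 18.2]
opening: 0.003
grip_force: 14.3
```

Run:
```python
from h import *
p=env.read_camera('top');Q=cs(cloud(p));print(cs(env.state()['eef_pos']))
p=env.read_camera('side');save(p,'s2.png',(250,130,370,230),5)
```

```text
[-109.25611635   -2.67810794  119.36598042]
```

View pics/s2.png

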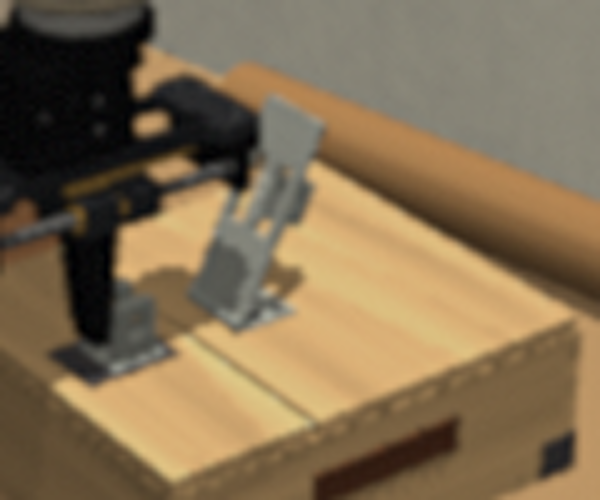

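The stop was felt at about case x -109.9, so the hole x is about -95, matching the drawing. The hasp would foul the body if I pushed from the rear. Instead I'll grip the lugs between the fingers, which centres the catch on the tool, and feel both stops.

```bash
python3 -m inch '[[0,0,0,0,-0.5,0,1],[0,0,0,0,0,-2.3,1],[0,0,0,0,0,-2.3,0],[0,0,0,0,0.7,0,0],[0,0,0,0,0.7,0,0],[0,0,0,0,0,0,0],[0,0,0,0,0,0,0],[0,0,0,0,0,2.6,0],[0,0,0,0,0,2.6,0],[0,0,0,0,0,0,0]]'; python3 -m inch '[[0,0,0,0,0,0,1],[0,0,0,0,0,0,1],[0,0,0,0,0,0,1],[0,0,0,0,0,0,1],[0,0,0,0,0,0,1]]'
```

```text
t: 13.8
eef_pos: [495.2, 18.5, 112.3]
tcp_rot: [-3.138, 0.0, 1.412]
ft_force: [-0.4, 0.5, 0.9]
opening: 0.498
grip_force: 0.0
t: 14.42
eef_pos: [496.9, 18.3, 114.5]
tcp_rot: [3.139, -0.0, 1.412]
ft_force: [1.9, -0.6, 7.0]
opening: 0.27
grip_force: 30.0
```

```bash
python3 -m inch '[[0,0,0,0,0.4,0,1],[0,0,0,0,0,0,1]]'; python3 -m inch '[[0,0,0,0,0.2,0,1],[0,0,0,0,0,0,1]]'; python3 -m inch '[[0,0,0,0,0.2,0,1],[0,0,0,0,0,0,1]]'; echo BACK;  python3 -m inch '[[0,0,0,0,-0.6,0,1],[0,0,0,0,-0.6,0,1],[0,0,0,0,0,0,1]]';  python3 -m inch '[[0,0,0,0,-0.2,0,1],[0,0,0,0,0,0,1]]'; python3 -m inch '[[0,0,0,0,-0.2,0,1],[0,0,0,0,0,0,1]]'
```

```text
t: 14.68
eef_pos: [500.6, 17.7, 114.5]
tcp_rot: [3.14, -0.0, 1.412]
ft_force: [-0.3, -0.3, 8.3]
opening: 0.273
grip_force: 30.0
t: 14.92
eef_pos: [502.2, 17.4, 114.4]
tcp_rot: [3.141, -0.0, 1.412]
ft_force: [-1.2, -0.1, 9.2]
opening: 0.272
grip_force: 30.0
t: 15.18
eef_pos: [502.3, 17.5, 114.4]
tcp_rot: [-3.138, 0.0, 1.412]
ft_force: [-9.9, 2.0, 16.0]
opening: 0.271
grip_force: 30.0
BACK
t: 15.55
eef_pos: [492.1, 19.1, 114.4]
tcp_rot: [3.141, -0.0, 1.412]
ft_force: [-1.8, 0.4, 9.2]
opening: 0.273
grip_force: 30.0
t: 15.8
eef_pos: [490.7, 19.3, 114.4]
tcp_rot: [3.14, -0.0, 1.412]
ft_force: [0.4, -0.7, 7.2]
opening: 0.269
grip_force: 30.0
t: 16.05
eef_pos: [490.2, 19.4, 114.5]
tcp_rot: [3.136, -0.0, 1.412]
ft_force: [7.9, -0.8, 1.3]
opening: 0.268
grip_force: 30.0
```

```bash
python3 -m inch '[[0,0,0,0,0.6,0,1],[0,0,0,0,0.1,0,1],[0,0,0,0,0,0,1],[0,0,0,0,0,0,1]]'
```

```text
t: 16.55
eef_pos: [495.5, 18.5, 114.4]
tcp_rot: [3.14, -0.0, 1.412]
ft_force: [-1.0, 0.3, 9.1]
opening: 0.268
grip_force: 30.0
```

Stops found at world x 502.2 and 490.3, which is 12.05 mm of play as specified, so the middle is 496.25. I'll centre there, release, rise, and go over behind the hasp.

```bash
python3 -m inch '[[0,0,0,0,0.08,0,1],[0,0,0,0,0,0,1],[0,0,0,0,0,0,0],[0,0,0,0,0,0,0],[0,0,0,0,0,0,0]]'; python3 -m inch '[[0,0,0,0,0,-4.5,0],[0,0,0,0,0,-4.6,1],[0,0,0,0,0,-4.5,1],[0,0,0,0,0,0,1],[0,0,0,0,5.5,0,1],[0,0,0,0,5.5,0,1],[0,0,0,0,5.5,0,1],[0,0,0,0,0,2.3,1],[0,0,0,0,0,2.2,1],[0,0,0,0,0,0,1],[0,0,0,0,0,0,1]]'
python3 - <<'E'
from h import *
s=env.state();print(cs(s['eef_pos']))
E
```

```text
t: 17.18
eef_pos: [495.8, 18.4, 113.5]
tcp_rot: [-3.141, -0.0, 1.412]
ft_force: [0.2, 1.2, -0.0]
opening: 0.489
grip_force: 0.0
t: 18.55
eef_pos: [659.0, -7.7, 204.9]
tcp_rot: [3.141, -0.0, 1.412]
ft_force: [0.1, 0.3, 1.4]
opening: 0.002
grip_force: 0.0
[ 69.8819819   -2.61906268 204.87728473]
```

```bash
python3 -m inch '[[0,0,0,0,-1,0.1,1],[0,0,0,0,-1,0.1,1],[0,0,0,0,-1,0,1],[0,0,0,0,-1,0,1],[0,0,0,0,-1,0,1],[0,0,0,0,-1,0,1],[0,0,0,0,-1,0,1],[0,0,0,0,-1,0,1]]'; python3 -m inch '[[0,0,0,0,-1,0,1],[0,0,0,0,-1,0,1],[0,0,0,0,-1,0,1],[0,0,0,0,-1,0,1],[0,0,0,0,-1,0,1],[0,0,0,0,-0.8,0,1]]'; python3 -m inch '[[0,0,0,0,-0.9,0.6,1],[0,0,0,0,-0.9,0.6,1],[0,0,0,0,-0.7,0.65,1],[0,0,0,0,-0.7,0.65,1],[0,0,0,0,-0.5,0.8,1],[0,0,0,0,-0.5,0.8,1],[0,0,0,0,-0.4,0.75,1],[0,0,0,0,-0.4,0.75,1]]'
python3 - <<'E'
from h import *
s=env.state();print(cs(s['eef_pos']))
E
```

```text
t: 19.55
eef_pos: [579.1, 5.1, 202.5]
tcp_rot: [-3.141, -0.0, 1.412]
ft_force: [2.1, -0.2, 1.2]
opening: 0.003
grip_force: 0.7
t: 20.3
eef_pos: [522.0, 14.3, 202.7]
tcp_rot: [3.142, -0.0, 1.412]
ft_force: [1.7, 0.0, 0.1]
opening: 0.006
grip_force: 0.5
t: 21.3
eef_pos: [473.2, 22.1, 146.1]
tcp_rot: [3.141, -0.0, 1.412]
ft_force: [1.5, 1.0, 0.8]
opening: 0.002
grip_force: 0.3
[-118.32212813   -2.65773774  146.09801593]
```

Following the arc well. Now down onto the catch.

```bash
python3 -m inch '[[0,0,0,0,-0.25,0.9,1],[0,0,0,0,-0.2,0.9,1],[0,0,0,0,-0.1,0.7,1],[0,0,0,0,-0.1,0.6,1],[0,0,0,0,0,0,1]]'; python3 -m inch '[[0,0,0,0,0,0.3,1],[0,0,0,0,0,0.2,1],[0,0,0,0,0,0,1]]'
```

```text
t: 21.92
eef_pos: [466.7, 23.1, 115.2]
tcp_rot: [-3.141, -0.0, 1.412]
ft_force: [0.4, -0.3, -0.6]
opening: 0.004
grip_force: 0.0
t: 22.3
eef_pos: [466.8, 23.1, 110.6]
tcp_rot: [3.142, -0.0, 1.412]
ft_force: [0.1, 0.3, 0.3]
opening: 0.002
grip_force: 0.0
```

```bash
python3 -m inch '[[0,0,0,0,0,0.1,1],[0,0,0,0,0,0.1,1],[0,0,0,0,0,0,1]]'; python3 -m inch '[[0,0,0,0,0,0.15,1],[0,0,0,0,0,0,1]]'
python3 - <<'E'
from h import *
p=env.read_camera('side');save(p,'s3.png',(240,150,360,250),5)
E
```

```text
t: 22.68
eef_pos: [466.9, 23.1, 109.8]
tcp_rot: [3.14, -0.0, 1.412]
ft_force: [-4.9, 0.2, 19.3]
opening: 0.007
grip_force: 9.2
t: 22.92
eef_pos: [467.0, 23.1, 109.3]
tcp_rot: [3.14, -0.0, 1.412]
ft_force: [-9.4, -0.0, 36.5]
opening: 0.005
grip_force: 18.0
```

View pics/s3.png

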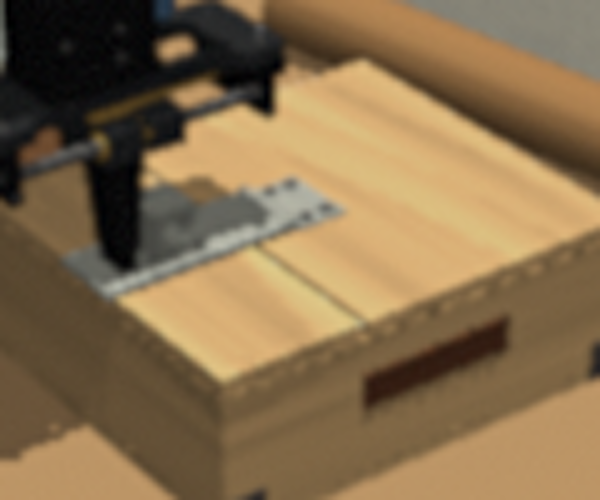

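The side view shows the hasp lying flat at about (200,230), with the lugs and ear standing through it. Now to the pin.

```bash
python3 -m inch '[[0,0,0,0,0,-5,1],[0,0,0,0,0,-5,1],[0,0,0,4.74,-0.4,0,-1],[0,0,0,4.74,-0.4,0,-1],[0,0,0,4.74,-0.4,0,-1],[0,0,0,4.74,-0.4,0,-1],[0,0,0,4.73,-0.4,0,-1],[0,0,0,4.73,-0.4,0,-1],[0,0,0.184,0,0,0,-1],[0,0,0.184,0,0,0,-1],[0,0,0.184,0,0,0,-1],[0,0,0.184,0,0,0,-1],[0,0,0.185,0,0,0,-1],[0,0,0,0,0,0,-1],[0,0,0,0,0,0,-1]]'
python3 - <<'E'
from h import *
s=env.state();T=Rm(s['tcp_rot'])
for n in ['top','side','wrist']:
  p=env.read_camera(n);P=cloud(p)
  for r in env.trace(p,'pin')[:5]:
    Q=P[r['mask']];Q=Q[np.isfinite(Q[:,0])];Q=Q[(Q[:,2]>8)&(Q[:,2]<35)]
    if len(Q)<30 or np.hypot(*(np.median(Q[:,:2],0)-[500,314]))>40: continue
    (c,sz,an)=cv2.minAreaRect(Q[:,:2].astype(np.float32));c0=Q[:,:2].mean(0);d=np.linalg.svd(Q[:,:2]-c0)[2][0];d*=np.sign(d[0])
    L=(T.T@np.c_[Q-s['eef_pos']].T).T
    print(n,r['score'],len(Q),c,sz,np.degrees(np.arctan2(d[1],d[0])),'tool frame x',np.percentile(L[:,0],[1,99]),'y',np.percentile(L[L[:,0]<20][:,1],[3,97]) )
E
```

```text
t: 24.85
eef_pos: [488.1, 307.5, 207.1]
tcp_rot: [-3.142, -0.0, 0.495]
ft_force: [-0.1, -0.2, -0.8]
opening: 1.0
grip_force: 0.0
top 0.55 205 (498.83038330078125, 313.7185363769531) (79.31848907470703, 21.76409149169922) 27.516052487254036 tool frame x [-26.92111014  49.96813319] y [-10.52882755   9.73990987]
side 0.65 156 (512.3402709960938, 321.1017150878906) (120.39729309082031, 25.268157958984375) 27.312785257156243 tool frame x [-31.30976331  85.82781335] y [-12.19714349   9.83420734]
wrist 0.79 1381 (516.0359497070312, 322.2208557128906) (116.0350341796875, 21.61834144592285) 27.38086263637963 tool frame x [-25.55841505  88.32713905] y [-10.60142714   9.8193197 ]
```

Pin is centred in tool frame (handle about ±27, nose at +89). Descending.

```bash
python3 -m inch '[[0,0,0,0,0,4.5,-1],[0,0,0,0,0,4.5,-1],[0,0,0,0,0,4.5,-1],[0,0,0,0,0,4,-1],[0,0,0,0,0,1.5,-1],[0,0,0,0,0,0.7,-1],[0,0,0,0,0,0.2,-1],[0,0,0,0,0,0,-1]]'; python3 -m inch '[[0,0,0,0,0,0.15,-1],[0,0,0,0,0,0,-1],[0,0,0,0,0,0.1,-1],[0,0,0,0,0,0,-1]]'
```

```text
t: 26.15
eef_pos: [488.6, 307.8, 9.1]
tcp_rot: [-3.142, -0.002, 0.491]
ft_force: [-1.0, -0.3, -0.7]
opening: 0.998
grip_force: 0.0
t: 26.65
eef_pos: [488.1, 307.5, 5.6]
tcp_rot: [-3.142, 0.0, 0.491]
ft_force: [0.3, -0.2, -0.2]
opening: 1.0
grip_force: 0.0
```

```bash
python3 -m inch '[[0,0,0,0,0,0.1,-1],[0,0,0,0,0,0,-1]]';  python3 -m inch '[[0,0,0,0,0,0.1,-1],[0,0,0,0,0,0,-1]]'; python3 -m inch '[[0,0,0,0,0,0.05,-1],[0,0,0,0,0,0,-1]]'
```

```text
t: 26.9
eef_pos: [488.1, 307.5, 4.5]
tcp_rot: [-3.142, 0.0, 0.491]
ft_force: [-0.5, 0.2, -0.1]
opening: 1.0
grip_force: 0.0
t: 27.15
eef_pos: [488.1, 307.5, 4.3]
tcp_rot: [-3.142, -0.0, 0.491]
ft_force: [-1.4, -1.2, 9.1]
opening: 1.003
grip_force: 4.4
t: 27.4
eef_pos: [488.2, 307.5, 4.3]
tcp_rot: [-3.142, -0.001, 0.491]
ft_force: [-3.4, -1.0, 14.6]
opening: 1.0
grip_force: 7.4
```

Board top felt at z 4.3, so the pin axis is at 15.3. Lift slightly and grip.

```bash
python3 -m inch '[[0,0,0,0,0,-0.25,-1],[0,0,0,0,0,0,1],[0,0,0,0,0,0,1],[0,0,0,0,0,0,1],[0,0,0,0,0,0,1],[0,0,0,0,0,0,1],[0,0,0,0,0,0,1],[0,0,0,0,0,0,1]]'
```

```text
t: 28.4
eef_pos: [488.1, 307.5, 5.7]
tcp_rot: [-3.142, -0.0, 0.491]
ft_force: [0.3, 0.4, 0.9]
opening: 0.322
grip_force: 0.0
```

```bash
python3 -m inch '[[0,0,0,0,0,0,1],[0,0,0,0,0,0,1],[0,0,0,0,0,0,1]]'; python3 -m inch '[[0,0,0,0,0,-1,1],[0,0,0,0,0,-5,1],[0,0,0,0,0,-5,1],[0,0,0,0,0,-5,1],[0,0,0,0,0,-4,1],[0,0,-0.184,0,0,0,1],[0,0,-0.184,0,0,0,1],[0,0,-0.184,0,0,0,1],[0,0,-0.184,0,0,0,1],[0,0,-0.185,0,0,0,1],[0,0,0,0,0,0,1],[0,0,0,0,0,0,1]]'
```

```text
t: 28.78
eef_pos: [488.1, 307.5, 5.7]
tcp_rot: [-3.142, -0.0, 0.491]
ft_force: [-0.1, 0.5, -0.3]
opening: 0.225
grip_force: 30.0
t: 30.28
eef_pos: [488.0, 307.5, 205.9]
tcp_rot: [3.141, -0.0, 1.408]
ft_force: [1.1, 0.4, -1.3]
opening: 0.23
grip_force: 30.0
```

```bash
python3 -m inch '[[0,0,0,-4.51,0.615,0,1],[0,0,0,-4.51,0.615,0,1],[0,0,0,-4.51,0.615,0,1],[0,0,0,-4.51,0.615,0,1],[0,0,0,-4.51,0.615,0,1],[0,0,0,-4.51,0.615,0,1],[0,0,0,-4.51,0.615,0,1],[0,0,0,-4.51,0.615,0,1],[0,0,-0.0035,-4.51,0.615,0,1],[0,0,0,0,0,4,1],[0,0,0,0,0,4,1],[0,0,0,0,0,1,1],[0,0,0,0,0,0,1],[0,0,0,0,0,0,1]]'
python3 - <<'E'
from h import *
s=env.state();print(cs(s['eef_pos']),s['tcp_rot'])
p=env.read_camera('wrist');P=cloud(p);Q=cs(P);save(p,'w4.png',(180,0,420,240),2.4)
p2=env.read_camera('side')
k=Q[(abs(Q[...,0]+95)<22)&(Q[...,1]>-120)&(Q[...,1]<-25)&(Q[...,2]>118)&(Q[...,2]<145)]
for lo in range(-120,-25,8):
    q=k[(k[:,1]>=lo)&(k[:,1]<lo+8)]
    if len(q)>3: print(lo,len(q),np.percentile(q[:,0],[2,98]).round(1),np.percentile(q[:,2],95).round(1))
l=Q[(Q[...,2]>131)&(Q[...,2]<146)&(abs(Q[...,0]+95)<30)&(abs(Q[...,1])<24)];print('lug/ear',len(l),np.percentile(l,[2,98],axis=0))
E
```

```text
t: 32.02
eef_pos: [479.2, -102.1, 116.9]
tcp_rot: [3.14, 0.0, 1.415]
ft_force: [-0.1, -0.3, -0.2]
opening: 0.232
grip_force: 30.0
[ -92.66664388 -124.27718514  116.88679399] [3.13955083e+00 2.90673137e-04 1.41504702e+00]
-120 1014 [-109.9  -74.9] 143.2
-112 562 [-102.8  -82. ] 137.7
-104 796 [-102.7  -82.1] 137.5
-96 316 [-98.1 -86.5] 132.1
-88 322 [-98.1 -86.7] 132.2
-80 332 [-98.  -86.8] 132.3
-72 359 [-98.6 -86.9] 132.1
-64 365 [-98.5 -87. ] 132.3
-56 365 [-98.4 -87.1] 132.1
-48 390 [-98.4 -87.2] 132.3
-40 250 [-97.8 -87.8] 131.7
lug/ear 2983 [[-107.06076437  -16.55435118  133.0562639 ]
 [ -82.11747341    1.33619468  139.9083737 ]]
```

View pics/w4.png

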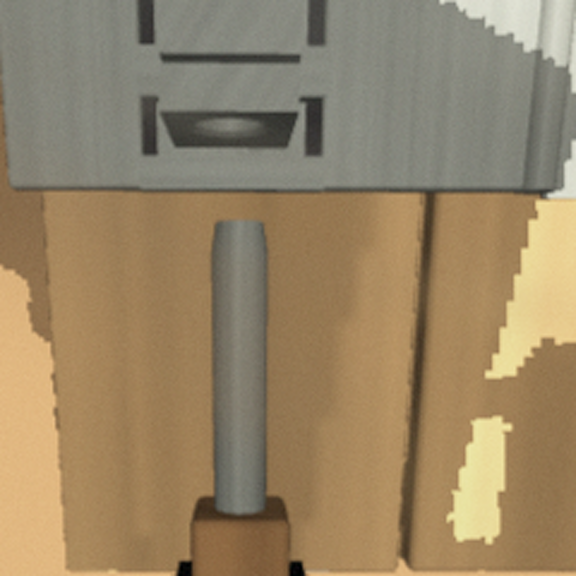

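The pin points at the hole at crop (230,125) and sits about 2 mm to the right (+x) of it. Correcting -2.2 mm in x and 1.5 mm down.

```bash
python3 -m inch '[[0,0,0.0035,0,-0.22,0.15,1],[0,0,0,0,0,0,1],[0,0,0,0,0,0,1]]'
python3 - <<'E'
from h import *
s=env.state();print(cs(s['eef_pos']),s['tcp_rot'])
p=env.read_camera('wrist');Q=cs(cloud(p))
k=Q[(abs(Q[...,0]+95)<22)&(Q[...,1]>-90)&(Q[...,1]<-42)&(Q[...,2]>118)&(Q[...,2]<145)];print(np.percentile(k[:,0],[2,98]),np.percentile(k[:,2],95))
l=Q[(Q[...,2]>137)&(Q[...,2]<143)&(abs(Q[...,0]+95)<30)&(abs(Q[...,1])<24)];print(np.percentile(l,[2,98],axis=0),np.median(l,axis=0))
for lo,hi in [(-17,-8),(-6,1)]:
    q=l[(l[:,1]>lo)&(l[:,1]<hi)];print(lo,len(q),np.percentile(q[:,0],[3,97]))
E
```

```text
t: 32.5
eef_pos: [476.4, -101.7, 114.2]
tcp_rot: [3.141, -0.0, 1.412]
ft_force: [1.1, 0.4, -0.6]
opening: 0.231
grip_force: 30.0
[ -95.53441731 -124.3372785   114.21174757] [ 3.14142616e+00 -9.75808737e-05  1.41175878e+00]
[-101.01242266  -89.57918074] 129.59230811560224
[[-107.038564    -16.44550449  137.19944533]
 [ -82.1855091     0.40666211  139.9504535 ]] [-94.51319003  -7.10793903 138.50656374]
-17 1253 [-106.91627869  -82.4489679 ]
-6 1081 [-106.76817737  -82.27639592]
```

```bash
python3 -m inch '[[0,0,0,0,0.06,-0.11,1],[0,0,0,0.6,0,0,1],[0,0,0,0.6,0,0,1],[0,0,0,0,0,0,1]]';python3 -m inch '[[0,0,0,0.4,0,0,1],[0,0,0,0.3,0,0,1],[0,0,0,0.3,0,0,1],[0,0,0,0,0,0,1]]'; python3 -c "
from h import *
print(cs(env.state()['eef_pos']))"
```

```text
t: 33.05
eef_pos: [478.9, -89.4, 115.2]
tcp_rot: [-3.142, -0.0, 1.413]
ft_force: [0.7, -0.7, -0.6]
opening: 0.227
grip_force: 30.0
t: 33.55
eef_pos: [480.4, -79.9, 115.2]
tcp_rot: [3.142, -0.0, 1.412]
ft_force: [-0.4, -0.2, -0.5]
opening: 0.227
grip_force: 30.0
[ -94.97789756 -102.18159995  115.21233712]
```

The nose is about 4 mm into the first lug with no force. Continuing.

```bash
python3 -m inch '[[0,0,0,0.3,0,0,1],[0,0,0,0.3,0,0,1],[0,0,0,0.3,0,0,1],[0,0,0,0,0,0,1]]';python3 -m inch '[[0,0,0,0.4,0,0,1],[0,0,0,0.4,0,0,1],[0,0,0,0.4,0,0,1],[0,0,0,0,0,0,1]]'; python3 -m inch '[[0,0,0,0.4,0,0,1],[0,0,0,0.4,0,0,1],[0,0,0,0.4,0,0,1],[0,0,0,0,0,0,1]]'
```

```text
t: 34.05
eef_pos: [481.8, -71.0, 115.2]
tcp_rot: [-3.142, -0.0, 1.412]
ft_force: [-0.7, -0.5, -1.1]
opening: 0.23
grip_force: 30.0
t: 34.55
eef_pos: [483.8, -59.0, 115.2]
tcp_rot: [3.142, -0.0, 1.412]
ft_force: [0.0, 0.0, -1.9]
opening: 0.229
grip_force: 30.0
t: 35.05
eef_pos: [485.6, -47.2, 115.2]
tcp_rot: [-3.142, -0.0, 1.412]
ft_force: [0.0, -0.2, -1.7]
opening: 0.227
grip_force: 30.0
```

```bash
python3 -m inch '[[0,0,0,0.4,0,0,1],[0,0,0,0.4,0,0,1],[0,0,0,0.4,0,0,1],[0,0,0,0.4,0,0,1],[0,0,0,0.3,0,0,1],[0,0,0,0,0,0,1]]';python3 -m inch '[[0,0,0,0.2,0,0,1],[0,0,0,0.1,0,0,1],[0,0,0,0,0,0,1]]'; python3 -m inch '[[0,0,0,0.1,0,0,1],[0,0,0,0.1,0,0,1],[0,0,0,0,0,0,1]]'
```

```text
t: 35.8
eef_pos: [488.7, -28.5, 115.2]
tcp_rot: [3.142, -0.0, 1.412]
ft_force: [-0.2, 0.9, -1.0]
opening: 0.229
grip_force: 30.0
t: 36.17
eef_pos: [489.1, -25.7, 115.2]
tcp_rot: [-3.142, -0.0, 1.412]
ft_force: [0.1, -0.1, -0.4]
opening: 0.232
grip_force: 30.0
t: 36.55
eef_pos: [489.4, -23.7, 115.2]
tcp_rot: [3.142, -0.0, 1.412]
ft_force: [0.2, 0.7, -0.7]
opening: 0.229
grip_force: 30.0
```

```bash
for i in 1; do :; done; python3 -m inch '[[0,0,0,0.1,0,0,1],[0,0,0,0,0,0,1]]';python3 -m inch '[[0,0,0,0.1,0,0,1],[0,0,0,0,0,0,1]]'; python3 -m inch '[[0,0,0,0.1,0,0,1],[0,0,0,0,0,0,1]]'
```

```text
t: 36.8
eef_pos: [489.6, -22.8, 115.2]
tcp_rot: [3.142, -0.0, 1.412]
ft_force: [-0.6, -0.5, -1.2]
opening: 0.229
grip_force: 30.0
t: 37.05
eef_pos: [489.6, -22.5, 115.3]
tcp_rot: [-3.142, 0.001, 1.412]
ft_force: [-1.5, -7.7, 0.1]
opening: 0.228
grip_force: 30.0
t: 37.3
eef_pos: [489.7, -22.3, 115.3]
tcp_rot: [-3.141, 0.002, 1.413]
ft_force: [-3.6, -15.8, 0.7]
opening: 0.225
grip_force: 30.0
```

Handle met the catch at the expected place with about 8 to 16 N. Relieve, release, retreat, and check.

```bash
python3 -m inch '[[0,0,0,-0.1,0,0,1],[0,0,0,0,0,0,-1],[0,0,0,0,0,0,-1],[0,0,0,0,0,0,-1],[0,0,0,0,0,0,-1],[0,0,0,0,0,-2,-1],[0,0,0,0,0,-4,-1],[0,0,0,0,0,-5,-1],[0,0,0,-5,0,-5,-1],[0,0,0,-5,0,0,-1],[0,0,0,0,0,0,-1],[0,0,0,0,0,0,-1]]'
python3 - <<'E'
from h import *
p=env.read_camera('wrist');Q=cs(cloud(p));save(p,'w5.png',(130,0,450,240),2)
k=Q[(abs(Q[...,0]+95)<9)&(Q[...,1]>-90)&(Q[...,1]<30)&(Q[...,2]>131)&(Q[...,2]<145)]
h=k[(k[:,1]<-14)];print('handle y',np.percentile(h[:,1],[1,99]),'z',np.median(h[:,2]))
r=Q[(abs(Q[...,0]+130)<10)&(abs(Q[...,1]+2)<20)];print('tip plate z',np.nanmedian(r[:,2]))
n=Q[(abs(Q[...,0]+95)<8)&(Q[...,1]>12)&(Q[...,1]<70)&(Q[...,2]>115)&(Q[...,2]<135)];print('nose',len(n),np.percentile(n[:,1],[2,98]) if len(n) else '')
li=Q[(abs(Q[...,0]-40)<80)&(abs(Q[...,1])<110)&(abs(Q[...,1])>40)&(abs(Q[...,2]-106)<15)];print('lid z',np.median(li[:,2]))
E
```

```text
t: 38.8
eef_pos: [474.7, -114.6, 269.2]
tcp_rot: [-3.141, -0.0, 1.411]
ft_force: [0.5, 0.0, 0.4]
opening: 1.001
grip_force: 0.0
handle y [-39.68466872 -14.07252086] z 132.25422342477796
tip plate z 109.54441129790197
nose 366 [14.85326483 41.7138757 ]
lid z 103.69614883975419
```

View pics/w5.png

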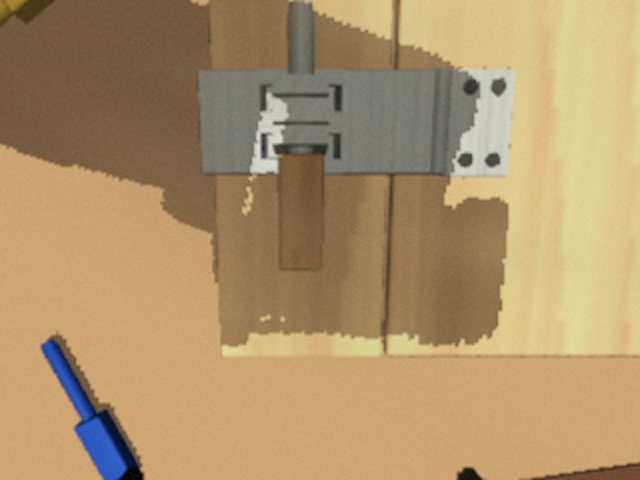

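Run:
```python
from h import *
p=env.read_camera('wrist');Q=cs(cloud(p))
c=Q[(abs(Q[...,0]+95)<4)&(Q[...,1]>-85)&(Q[...,1]<60)&(Q[...,2]>112)]
c=c[np.argsort(c[:,1])]
for lo in list(range(-78,-26,6))+list(range(-26,-8,1))+list(range(8,60,3)):
    q=c[(c[:,1]>=lo)&(c[:,1]<lo+1)]
    if len(q): print(lo,len(q),np.median(q[:,2]).round(1),end=' | ')
print('nose',c[:,1].max())
```

```text
-72 8 125.8 | -66 8 126.4 | -60 8 127.5 | -54 14 128.1 | -48 8 129.6 | -42 15 130.2 | -36 8 131.1 | -30 8 132.1 | -26 12 132.4 | -25 12 131.8 | -24 8 132.7 | -23 8 132.2 | -22 8 132.8 | -21 8 132.2 | -20 4 128.1 | -19 11 127.0 | -18 9 128.0 | -17 25 135.8 | -16 9 139.0 | -15 8 138.3 | -14 10 139.5 | -13 11 138.3 | -12 13 138.2 | -11 9 139.1 | -10 10 138.9 | -9 8 138.7 | 8 9 139.1 | 11 10 138.4 | 14 9 132.4 | 17 11 133.3 | 20 10 133.3 | 23 11 133.2 | 26 11 133.9 | 29 13 134.2 | 32 10 135.1 | 35 14 134.7 | 38 14 135.3 | 41 12 135.2 | nose 42.570355916682836
```

The pin droops in its clearance after release, so the shoulder now stands about 1.5 mm off at the axis, perhaps touching at its lower edge. I'll give the handle's end a gentle nudge with shut fingers to be sure.

```bash
python3 -m inch '[[0,0,0,0,0,5.2,1],[0,0,0,0,0,5.2,1],[0,0,0,0,0,5.3,1],[0,0,0,0,0,0,1],[0,0,0,0,0,0,1],[0,0,0,0,0,0,1],[0,0,0,2,0,0,1],[0,0,0,2,0,0,1],[0,0,0,0.8,0,0,1],[0,0,0,0.2,0,0,1],[0,0,0,0,0,0,1]]'; python3 -m inch '[[0,0,0,0.15,0,0,1],[0,0,0,0.15,0,0,1],[0,0,0,0,0,0,1]]'; python3 -m inch '[[0,0,0,0.1,0,0,1],[0,0,0,0.1,0,0,1],[0,0,0,0,0,0,1]]'
python3 -c "
from h import *
print(cs(env.state()['eef_pos']))"
```

```text
t: 40.28
eef_pos: [482.9, -65.8, 112.7]
tcp_rot: [3.141, 0.0, 1.412]
ft_force: [-0.1, 0.8, 0.7]
opening: 0.004
grip_force: 0.0
t: 40.65
eef_pos: [483.2, -62.6, 112.4]
tcp_rot: [-3.142, 0.0, 1.412]
ft_force: [-0.7, -0.8, 0.8]
opening: 0.005
grip_force: 0.3
t: 41.02
eef_pos: [483.8, -61.8, 112.7]
tcp_rot: [3.141, 0.002, 1.412]
ft_force: [-2.0, -12.0, 2.9]
opening: 0.005
grip_force: 6.4
[-94.55695431 -83.75132995 112.65673654]
```

Firm contact at 12 N, so the pin is home. Retreat and check.

```bash
python3 -m inch '[[0,0,0,-1,0,0,1],[0,0,0,-4,0,0,1],[0,0,0,0,0,-5,1],[0,0,0,0,0,-5,1],[0,0,0,0,0,-5,1],[0,0,0,0,0,0,1],[0,0,0,0,0,0,1]]'
python3 - <<'E'
from h import *
p=env.read_camera('wrist');Q=cs(cloud(p))
c=Q[(abs(Q[...,0]+95)<4)&(Q[...,1]>-85)&(Q[...,1]<60)&(Q[...,2]>112)]
for lo in list(range(-74,-68))+[-60,-40]+list(range(-26,-12,1)):
    q=c[(c[:,1]>=lo)&(c[:,1]<lo+1)]
    if len(q): print(lo,len(q),np.median(q[:,2]).round(1),end=' | ')
print('nose',c[:,1].max())
p=env.read_camera('top')
for t in ['spatula','bowl','mushroom','flower_pot','jar','clay_block']:
    print(t,[w(p,r['centre']).round() for r in env.find_in(p,t)[:1]])
E
```

```text
t: 41.9
eef_pos: [475.2, -109.8, 261.7]
tcp_rot: [-3.141, -0.0, 1.412]
ft_force: [0.0, 0.8, -0.4]
opening: 0.005
grip_force: 0.0
-74 8 124.6 | -73 8 125.6 | -72 8 126.2 | -71 8 125.8 | -70 8 125.9 | -69 8 125.9 | -60 8 127.8 | -40 12 130.6 | -26 12 132.3 | -25 12 132.2 | -24 8 132.5 | -23 8 132.3 | -22 8 132.6 | -21 8 132.7 | -20 8 131.8 | -19 8 128.5 | -18 8 127.7 | -17 24 134.6 | -16 9 138.5 | -15 12 139.0 | -14 15 138.3 | -13 9 138.5 | nose 42.89846302356875
spatula [array([ 522., -321.,   22.])]
bowl [array([ 699., -362.,   26.])]
mushroom [array([ 336., -320.,   55.])]
flower_pot [array([ 536., -449.,   45.])]
jar [array([326., 321.,  86.])]
clay_block [array([672., 376.,  55.])]
```

Pin home (its lower shoulder edge on the lug), lid flush, hasp flat, bystanders unmoved. Handing in.

```bash
python3 -c "
from h import *
print(env.job_done())"
```

```text
the job is handed in; nothing more can be done
None
```

The job is handed in at about 42 s, with no verdict returned: the lid is shut flush, the hasp lies flat on the catch, and the pin is through catch and hasp up to its handle, though it droops about 8° in the hole, so only the handle's lower edge seems to touch the catch; the other listed things are where they were.

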